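# Clip the key tag's snap hook onto the red anchor ring

### The arm

A 7-joint arm with a two-finger parallel gripper is mounted at the origin on a cart in front of the work surface, level with it; the furniture and walls round the work are solid. World frame = base frame: x ahead of the robot, y to its left, z up, the work surface at z = 0. Lengths are in mm, angles in rad, forces in N, time in s.
With the tool pointing down it reaches from about 350 to 900 mm from the base axis. Payload 7.2 kg.
Tool frame: the origin (TCP) lies where the fingers leave the gripper's body, on its centre line; the fingertips stand 73 mm ahead of it and the grasp point (between the pads) lies 54 mm ahead of it (arm.finger_overhang is the distance from the TCP to the fingertips, in mm); z points along the fingers, y is the line along which they close (so a half turn about z gives the same grasp; the last joint's range is limited). The gripper opens to 85 mm and grips with 20 to 120 N. Pads are 22 mm wide; open, the fingers measure 114 mm over their backs; the gripper's body (76 mm by 85 mm) begins 54 mm behind the grasp point. The pads swing forward as they close: fully open they stand 13 mm farther back than shut.
Start: joints at [-1.326, 0.411, -0.013, 1.596, 0.006, 1.134, -0.082], TCP at [192.336, 594.67, 303.897] pointing down, gripper open.
Joint ranges: [-2.95, 2.95], [-0.29, 1.99], [-1.47, 1.44], [0.14, 2.54], [-1.03, 4.17], [0.13, 1.85], [-2.86, 2.86]. Speed limits (rad/s): [2.39, 2.39, 3.01, 3.01, 3.14, 3.14, 3.14].

### API

Orientations are given as a rotation vector (axis times angle).
In Python, from rig import arm gives the robot as it stands.
- The arm moves only by the tool drive_tool, never from a script. Its argument "motion" is a list of rows, each an object of numbers: "dx", "dy", "dz": the shift along the world's x, y, z in cm; "rx", "ry", "rz": the turn, a rotation vector about the world's x, y, z in rad; "gripper": the opening, from 0 (shut) to 1 (fully open). A call has 1 to 20 rows; each row is the pose to reach, as a shift and turn from the pose commanded when the call began; what a row does not reach only later rows make up. A row lasts 1/8 s, in which the tool goes at most 62.5 mm and 10.7 degrees, less where a joint would pass 70% of its speed; a pose out of reach is approached as far as the arm can. A call with a gripper value outside its range is refused whole. The fingers move at their own pace and stop on an object; "newtons" is the grip in N (left out, the last holds). Time passes only in rows, so rows that repeat a pose let the fingers close. It gives the time, the measured TCP pose, the force, the opening and the grip force at its end, in the units of the state.
- arm.get_state(): the state, without advancing time (a new reading comes with each control period).
- arm.snapshot(name): name is "scene" or "side" or "wrist"; returns a dict with "frame" (400x640x3 uint8, red, green, blue), "camera_matrix" (3x3 intrinsics, pixels), "distortion" ([k1, k2, p1, p2, k3] as OpenCV has them; the pictures are not rectified), "R" (3x3) and "t" (3): a world point X has camera coordinates R X + t; the wrist camera has in their place "hand_eye" (4x4, takes a point from camera to tool coordinates, whose origin is the TCP and whose axes are the flange's). Camera axes: x right, y down, z forward; pixel columns grow to the right and rows downward; lengths in mm; the calibration is good to about 2 mm. A picture is of the moment at which its call begins: read the wrist's pose just before it. There is no depth.
- arm.finish_job(): hands the job in; it is judged then, once.
The state is a dict: "t": time; "q": joint angles; "joint_velocities": joint speeds; "joint_efforts": joint torques, N m; "tool_pos": TCP position; "orientation": TCP orientation; "force": force on the tool from outside, world axes, zero at the start; "moment": the same for the moment, N m; "opening": finger opening in mm; "grasp_force": force on a finger pad.
Only numpy, scipy, OpenCV 4.12 (cv2) and the standard library are available. Lean on these libraries where they do the work, as an engineer would, in place of code of your own. Each camera call takes 0.05 s, during which the arm holds its last target. There are 200 camera calls.

### The job

Put the red key tag away: push its snap hook gently, gate first, against the near leg of the upright steel ring on the red base until the gate gives way and snaps shut behind the leg. Then tug the tag straight back with about 10 N for a moment to check that the shut gate holds, and let go with the tag lying flat on the desk. Never press or pull on the ring with more than 20 N, and leave the glue stick, date stamp and calculator where they are.

Things in the scene. Friction and masses are not known exactly. Their poses are not given: they have to be found in the camera images.
- key_tag: Red plastic key tag, block 52 mm long (its x) x 24 mm wide (its y) x 18 mm high, about 70 g, lying flat; grip it across the 24 mm. Origin: centre of the block's underside. A key sticks out behind to x = -66 mm, a steel snap hook in front (+x) to x = 80 mm.
- hook_mouth (a point): Middle of the hook's mouth, on the shut gate: x = 71, y = 0, z = 9 mm in the tag's frame. The hook is a level U of 6 mm bar at z = 9 mm: inner bottom at x = 44 mm, arms along x at y = +11 and -11 mm (axes), open to +x. The -y arm ends in a turned-in nose (x = 74 to 80 mm) reaching to y = -5 mm, so the mouth is clear from y = -5 to +8 mm.
- gate: Brass 5 mm gate bar across the hook's mouth. Origin: its hinge, tag x = 71, y = 11, z = 9 mm; tip to its -y, behind the nose. Shut: axes as the tag's; swings only inward (clockwise seen from above, to 1.45 rad), yields at 3 N, peak 5 N. A leg on the hook's centre line passes and it snaps shut at leg x = 51 mm; at 47 mm the leg hits the hard U; drawn back it meets the shut gate at 65 mm.
- red_anchor: Fixed anchor: red plate 64 x 40 x 3 mm on the desk. Origin: centre of its underside; +x points away from the robot. An upright closed ring of 6 mm bar stands in its x-z plane, legs 40 mm apart, straight to 31 mm height, top at 44 mm. Push the hook along +x, one arm each side of the ring.
- red_slot (a point): Middle of the near leg's slot in the red plate, x = -20 mm on the red anchor, 3 mm above the desk. The ring is clamped in its slots: the near leg's axis stands anywhere from 6 mm nearer (-x) to 6 mm farther (+x) than this point, different each time and not in the state; feel for it or look. On the anchor's centre line sideways.
- blue_anchor: The same anchor on a blue base plate; not the one to use.
- glue_stick: Upright glue stick, yellow and blue, 26 mm across, 92 mm tall; origin at the centre of its foot. Leave alone.
- date_stamp: Red and black date stamp 33 x 47 x 60 mm, standing; origin at the centre of its foot. Leave alone.
- calculator: Grey desk calculator 98 x 150 x 23 mm lying flat; origin at the centre of its underside. Leave alone.
Things that resemble listed ones, but are neither listed nor needed, are in the scene too. Of the things that look like the key_tag, the larger one is meant. Of the things that look like the red_anchor, take the one that is farthest to the robot's left at the start.

How it is judged:
By the outcome, as a careful person would: the job done as asked, in the order asked, and still so for the second after the job is handed in, with the robot touching nothing.
It also fails if it takes over 64 s, if anything falls off the work surface, if the arm or the gripper's body presses on something with over 40 N, if the wrist force passes 120 N, or if a joint passes its speed limit or range.

## Working session

There is one attempt and no reset: what is moved stays moved. The work goes in short steps, Python scripts to look and compute and a tool call to move; the robot and the scene stay as the last step left them, time stands still between calls to the robot, and variables do not carry over. Pictures are saved under pics/ and viewed, at most 10 in all, crops included, and the job is handed in when it is done.

Besides the shell and the picture viewer there is one more tool, called after ">>>" by a JSON object that holds its "fn" and its "kwargs", one argument or row to a line. drive_tool: Moves the arm, as the interface text tells. Its arguments: {"type":"object","properties":{"motion":{"type":"array","items":{"type":"object","properties":{"dx":{"type":"number"},"dy":{"type":"number"},"dz":{"type":"number"},"rx":{"type":"number"},"ry":{"type":"number"},"rz":{"type":"number"},"gripper":{"type":"number"}}}},"newtons":{"type":"number"}},"required":["motion"]}

```bash
mkdir -p pics
cat > h.py <<'E'
import numpy as np, cv2
from rig import arm
from scipy.spatial.transform import Rotation as Ro
def snap(n):
    st=arm.get_state(); s=arm.snapshot(n)
    K=np.array(s["camera_matrix"]);D=np.array(s["distortion"],float)
    if n=="wrist":
        T=np.eye(4);T[:3,:3]=Ro.from_rotvec(st["orientation"]).as_matrix();T[:3,3]=st["tool_pos"]
        M=T@np.array(s["hand_eye"]);R=M[:3,:3].T;t=-R@M[:3,3]
    else: R=np.array(s["R"]);t=np.array(s["t"])
    return dict(f=np.array(s["frame"]),K=K,D=D,R=R,t=t)
def save(c,name,crop=None,scale=1):
    f=c["f"][:,:,::-1]
    if crop: f=f[crop[1]:crop[3],crop[0]:crop[2]]
    cv2.imwrite("pics/"+name,cv2.resize(f,None,fx=scale,fy=scale,interpolation=cv2.INTER_CUBIC))
def ray(c,uv):
    p=cv2.undistortPoints(np.array(uv,float).reshape(-1,1,2),c["K"],c["D"]).reshape(-1,2)
    d=np.c_[p,np.ones(len(p))]@c["R"]; return -c["R"].T@c["t"],d
def onz(c,uv,z):
    o,d=ray(c,uv); return o+d*((z-o[2])/d[:,2])[:,None]
def proj(c,X):
    return cv2.projectPoints(np.array(X,float).reshape(-1,1,3),cv2.Rodrigues(c["R"])[0],c["t"],c["K"],c["D"])[0].reshape(-1,2)
E
python3 - <<'E'
from h import *
print(arm.get_state())
for n in("scene","side","wrist"):
    c=snap(n);save(c,n+"0.png");print(n,-c["R"].T@c["t"],c["R"][2])
a=[cv2.imread(f"pics/{n}0.png") for n in("scene","side")]
cv2.imwrite("pics/both.png",np.vstack(a)[:, :])
E
```

```text
{'t': 0.0, 'q': array([-1.32622579,  0.41192912, -0.0127421 ,  1.59705773,  0.0056157 ,
        1.1343145 , -0.08218496]), 'joint_velocities': array([ 6.37693453e-05,  1.66493074e-03,  1.69629344e-03,  4.28353365e-04,
        4.22503889e-04, -1.06804361e-03,  1.21255363e-03]), 'joint_efforts': array([ 7.64646156e-04, -6.00631642e+01,  6.82383534e-01, -2.99407947e+01,
        1.38963904e-02,  1.06332623e-02,  1.26472832e-07]), 'tool_pos': array([192.21031277, 594.30097638, 303.02901502]), 'orientation': array([-4.89161925e-01, -3.10313343e+00,  2.61841496e-03]), 'force': array([0.04693831, 0.15863249, 0.57925499]), 'moment': array([ 0.02919165, -0.04986385, -0.00495889]), 'grasp_force': 0.0, 'opening': 85.57301257958564}
scene [ 201.76361356 -713.22042922  857.98350456] [ 0.37073556  0.56103576 -0.74013109]
side [417.56251012 860.54875508 911.70407393] [ 0.14715541 -0.72899107 -0.66851874]
wrist [121.75018793 616.79333301 372.97404994] [ 0.27830187 -0.0919993  -0.95607751]
```

View pics/scene0.png

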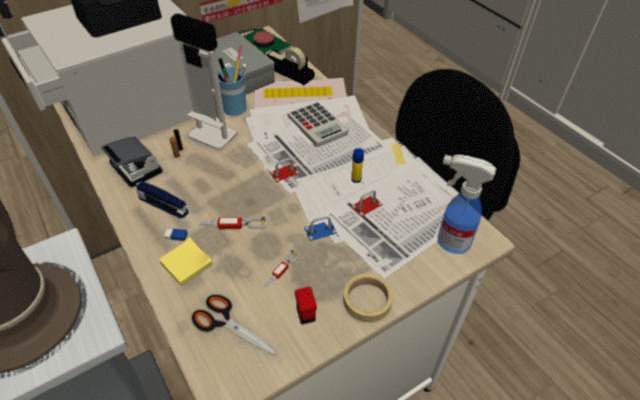

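View pics/side0.png

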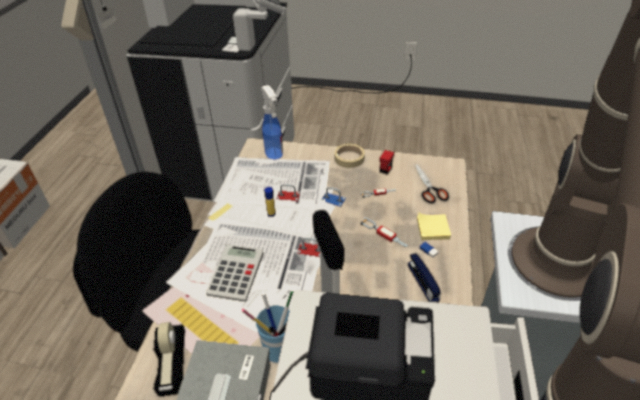

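Scene view: two red anchors at (285,172) and (367,205), a blue one at (320,230), the large tag at (230,223) with its hook toward the right (258,224), and a small tag at (281,268). In the side view the same big tag is at (386,233), and the left red anchor at (310,247) is partly hidden by the lamp.

Run:
```python
from h import *
a=[]
for n,cr in(("scene",[190,150,400,290]),("side",[280,170,420,270])):
    c=snap(n);hsv=cv2.cvtColor(c["f"],cv2.COLOR_RGB2HSV)
    m=(((hsv[...,0]<8)|(hsv[...,0]>172))&(hsv[...,1]>140)&(hsv[...,2]>80)).astype(np.uint8)
    k,l,s,ce=cv2.connectedComponentsWithStats(m)
    for i in range(1,k):
        if s[i,4]>60:
            X=onz(c,ce[i],9)[0]
            cn=cv2.findContours((l==i).astype(np.uint8),0,1)[0][0].reshape(-1,2)
            W=onz(c,cn,9 if 0 else 12)[:,:2].astype(np.float32)
            r=cv2.minAreaRect(W)
            print(n,ce[i].round(1),s[i,4],X.round(0),np.round(r[1]),round(r[2]))
    f=c["f"][cr[1]:cr[3],cr[0]:cr[2],::-1]
    cv2.imwrite(f"pics/c_{n}.png",cv2.resize(f,(600,300 if n=="scene" else 300)) if 0 else cv2.resize(f,None,fx=3.5,fy=3.5,interpolation=cv2.INTER_CUBIC))
```

```text
scene [237.7   8.9] 283 [871. 826.   9.] [ 47. 267.] 89
scene [284.4 172.6] 184 [608.  56.   9.] [36. 60.] 86
scene [366.8 205.4] 207 [ 712. -133.    9.] [59. 35.] 4
scene [230.3 224.6] 150 [429. -21.   9.] [31. 50.] 62
scene [461.8 232.8] 97 [ 838. -304.    9.] [18. 51.] 49
scene [305.9 302.1] 514 [ 466. -272.    9.] [68. 34.] 71
side [385.9 159.2] 175 [ 457. -330.    9.] [98. 35.] 89
side [287.2 195.8] 81 [ 716. -116.    9.] [41. 27.] 2
side [309.9 249.5] 136 [612.  71.   9.] [32. 47.] 87
```

View pics/c_scene.png

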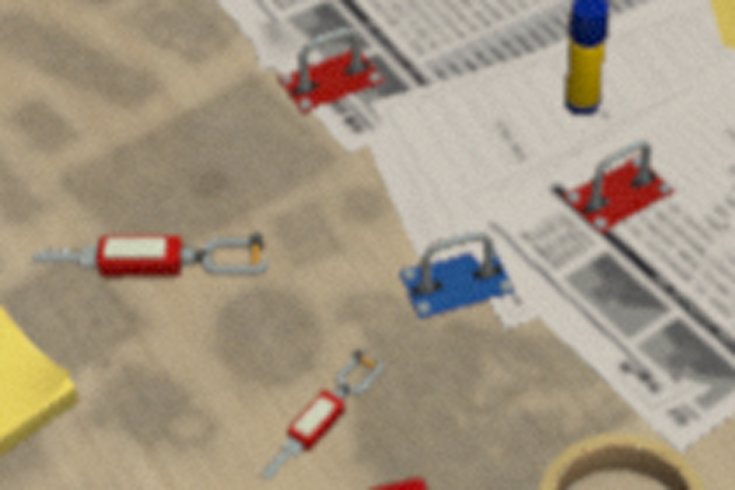

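Run:
```python
from h import *
c=snap("scene");d=snap("side")
print(onz(c,[[212,132],[190,135],[235,135],[125,180],[148,170],[160,200]],0).round(0))
# lamp head: scene (172..218,12..50), side (312..345,210..265)
def tri(p,q):
    o1,d1=ray(c,p);o2,d2=ray(d,q);A=np.c_[d1[0],-d2[0]];s=np.linalg.lstsq(A,o2-o1,rcond=None)[0]
    return (o1+d1[0]*s[0]).round(0),(o2+d2[0]*s[1]).round(0)
print(tri([194,32],[328,238]),"printer nearest top-right",tri([178,62],[490,300]))
```

```text
[[529. 292.  -0.]
 [476. 311.   0.]
 [574. 251.   0.]
 [284. 240.  -0.]
 [341. 244.   0.]
 [329. 136.   0.]]
(array([527., 281., 286.]), array([526., 281., 286.])) printer nearest top-right (array([475., 268., 237.]), array([240., 339., 244.]))
```

View pics/wrist0.png

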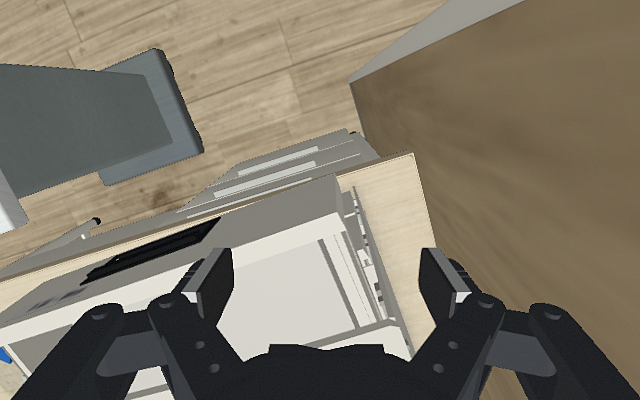

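The wrist view shows the gripper above the printer with fingertips at (210,280) and (445,280), so I lift before crossing.

>>> {"fn": "drive_tool", "kwargs": {
  "motion": [
    {"dz":5},
    {"dz":8},
    {"dx":2,"dy":-6,"dz":8},
    {"dx":4,"dy":-12,"dz":8},
    {"dx":6,"dy":-18,"dz":8},
    {"dx":8,"dy":-24,"dz":8},
    {"dx":10,"dy":-30,"dz":8},
    {"dx":12,"dy":-36,"dz":6},
    {"dx":14,"dy":-42,"dz":3},
    {"dx":16,"dy":-48,"dz":0,"rz":-0.08},
    {"dx":18,"dy":-54,"dz":-3,"rz":-0.17},
    {"dx":20,"dy":-59,"dz":-6,"rz":-0.17},
    {"dx":20,"dy":-59,"dz":-6,"rz":-0.17},
    {"dx":20,"dy":-59,"dz":-6,"rz":-0.17}
  ]
}}

```text
invalid input at $.motion[0]: expected keys dx, dy, dz, rx, ry, rz, gripper
```

Run:
```python
from h import *
c=snap("wrist");save(c,"w1.png");np.save("w1.npy",c,allow_pickle=True)
```

```text
(no output)
```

View pics/w1.png

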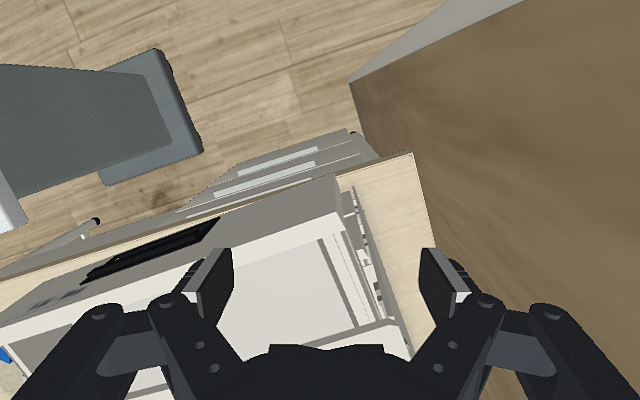

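The move was refused because every key is required, and the picture is unchanged. I'll resend it with all keys.

>>> {"fn": "drive_tool", "kwargs": {
  "motion": [
    {"dx":0,"dy":0,"dz":5,"rx":0,"ry":0,"rz":0,"gripper":1},
    {"dx":0,"dy":0,"dz":8,"rx":0,"ry":0,"rz":0,"gripper":1},
    {"dx":2,"dy":-6,"dz":8,"rx":0,"ry":0,"rz":0,"gripper":1},
    {"dx":4,"dy":-12,"dz":8,"rx":0,"ry":0,"rz":0,"gripper":1},
    {"dx":6,"dy":-18,"dz":8,"rx":0,"ry":0,"rz":0,"gripper":1},
    {"dx":8,"dy":-24,"dz":8,"rx":0,"ry":0,"rz":0,"gripper":1},
    {"dx":10,"dy":-30,"dz":8,"rx":0,"ry":0,"rz":0,"gripper":1},
    {"dx":12,"dy":-36,"dz":6,"rx":0,"ry":0,"rz":0,"gripper":1},
    {"dx":14,"dy":-42,"dz":3,"rx":0,"ry":0,"rz":0,"gripper":1},
    {"dx":16,"dy":-48,"dz":0,"rx":0,"ry":0,"rz":-0.08,"gripper":1},
    {"dx":18,"dy":-54,"dz":-3,"rx":0,"ry":0,"rz":-0.17,"gripper":1},
    {"dx":20,"dy":-59,"dz":-6,"rx":0,"ry":0,"rz":-0.17,"gripper":1},
    {"dx":20,"dy":-59,"dz":-6,"rx":0,"ry":0,"rz":-0.17,"gripper":1},
    {"dx":20,"dy":-59,"dz":-6,"rx":0,"ry":0,"rz":-0.17,"gripper":1}
  ]
}}

```text
t: 2.15
tool_pos: [392.2, 3.1, 243.3]
orientation: [-0.757, -3.048, 0.002]
force: [0.4, -0.1, 0.2]
opening: 85.5
grasp_force: 0.0
```

Run:
```python
from h import *
c=snap("wrist");save(c,"w2.png");np.save("w2.npy",c,allow_pickle=True)
s=arm.get_state();print(s["t"],s["tool_pos"],Ro.from_rotvec(s["orientation"]).as_matrix().round(3),s["force"])
```

```text
2.2 [392.24944808   4.33802231 243.83600169] [[-0.885  0.466 -0.001]
 [ 0.466  0.885 -0.   ]
 [ 0.    -0.001 -1.   ]] [0.37459704 0.36263112 0.91506586]
```

View pics/w2.png

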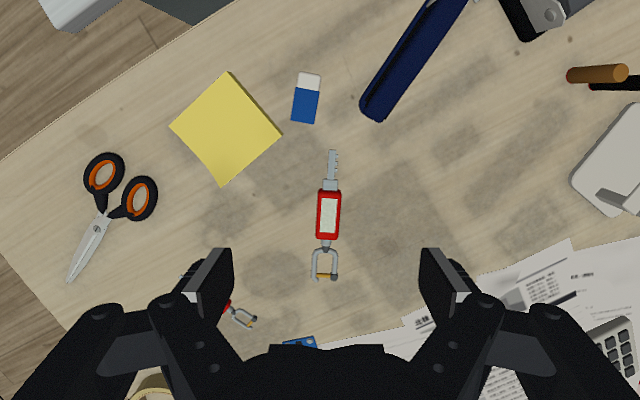

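Wrist view: the tag block is at (328,215), its key up to (332,152) and the hook's mouth at (325,275), so the tag is nearly aligned with the tool.

Run:
```python
from h import *
c=np.load("w2.npy",allow_pickle=True).item()
hsv=cv2.cvtColor(c["f"],cv2.COLOR_RGB2HSV)
m=(((hsv[...,0]<8)|(hsv[...,0]>172))&(hsv[...,1]>130)&(hsv[...,2]>60)).astype(np.uint8)
m[:,:290]=0;m[:,370:]=0;m[:170]=0;m[260:]=0
cn=max(cv2.findContours(m,0,1)[0],key=cv2.contourArea).reshape(-1,2)
print(cn.min(0),cn.max(0))
for z in(9,18):
    W=onz(c,cn,z)[:,:2].astype(np.float32);r=cv2.minAreaRect(W);print(z,r)
# hook: gate brass, and mouth
b=((hsv[...,0]>10)&(hsv[...,0]<25)&(hsv[...,1]>150)).astype(np.uint8);b[:260]=0;b[290:]=0;b[:,:300]=0;b[:,350:]=0
ys,xs=np.nonzero(b);print("gate px",xs.min(),xs.max(),ys.min(),ys.max())
print(onz(c,[[xs.mean(),ys.mean()],[314,260],[336,260],[332,155]],9).round(1))
```

```text
[315 188] [341 239]
9 ((431.2840576171875, -16.226024627685547), (23.806316375732422, 55.352352142333984), 58.54083251953125)
18 ((428.19378662109375, -14.638683319091797), (23.102008819580078, 53.714805603027344), 58.54082107543945)
gate px 317 330 273 276
[[490.6 -53.4   9. ]
 [470.3 -53.5   9. ]
 [481.3 -32.7   9. ]
 [379.   15.8   9. ]]
```

>>> {"fn": "drive_tool", "kwargs": {
  "motion": [
    {"dx":2,"dy":-1,"dz":-5,"rx":0,"ry":0,"rz":-0.06,"gripper":1},
    {"dx":3.7,"dy":-2.05,"dz":-10,"rx":0,"ry":0,"rz":-0.06,"gripper":1},
    {"dx":3.7,"dy":-2.05,"dz":-14,"rx":0,"ry":0,"rz":-0.06,"gripper":0.7},
    {"dx":3.7,"dy":-2.05,"dz":-16.8,"rx":0,"ry":0,"rz":-0.06,"gripper":0.6},
    {"dx":3.7,"dy":-2.05,"dz":-16.8,"rx":0,"ry":0,"rz":-0.06,"gripper":0.5},
    {"dx":3.7,"dy":-2.05,"dz":-16.8,"rx":0,"ry":0,"rz":-0.06,"gripper":0.5}
  ],
  "newtons": 40
}}

```text
t: 2.95
tool_pos: [430.0, -15.0, 77.0]
orientation: [0.841, 3.026, 0.002]
force: [-0.2, 0.1, 0.4]
opening: 42.9
grasp_force: 0.0
```

Run:
```python
from h import *
c=snap("wrist");save(c,"w3.png");np.save("w3.npy",c,allow_pickle=True)
s=arm.get_state();print(s["t"],s["tool_pos"],s["force"],s["opening"])
```

```text
3.0 [430.21210344 -15.14736532  77.25553365] [ 0.36666006 -0.40156645 -0.3932884 ] 42.91715150022135
```

View pics/w3.png

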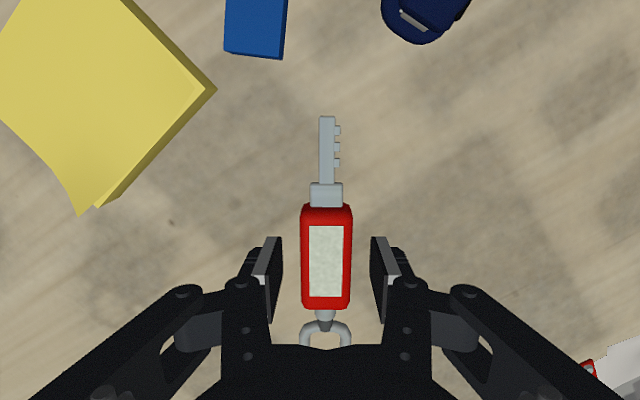

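The wrist view shows the tag centred between the open pads (x 278 to 375, tag centre 326). I'll grip it, lift, and move beside the red anchor for a closer look.

>>> {"fn": "drive_tool", "kwargs": {
  "motion": [
    {"dx":0,"dy":0,"dz":0,"rx":0,"ry":0,"rz":0,"gripper":0.2},
    {"dx":0,"dy":0,"dz":0,"rx":0,"ry":0,"rz":0,"gripper":0.1},
    {"dx":0,"dy":0,"dz":0,"rx":0,"ry":0,"rz":0,"gripper":0.1},
    {"dx":0,"dy":0,"dz":0,"rx":0,"ry":0,"rz":0,"gripper":0.1},
    {"dx":0,"dy":0,"dz":2,"rx":0,"ry":0,"rz":0,"gripper":0.1},
    {"dx":1,"dy":1,"dz":6,"rx":0,"ry":0,"rz":0.15,"gripper":0.1},
    {"dx":3,"dy":2,"dz":11,"rx":0,"ry":0,"rz":0.3,"gripper":0.1},
    {"dx":6,"dy":2.5,"dz":16,"rx":0,"ry":0,"rz":0.45,"gripper":0.1},
    {"dx":6,"dy":2.5,"dz":16,"rx":0,"ry":0,"rz":0.55,"gripper":0.1},
    {"dx":6,"dy":2.5,"dz":16,"rx":0,"ry":0,"rz":0.55,"gripper":0.1},
    {"dx":6,"dy":2.5,"dz":16,"rx":0,"ry":0,"rz":0.55,"gripper":0.1}
  ],
  "newtons": 40
}}

```text
t: 4.38
tool_pos: [488.5, 9.1, 235.6]
orientation: [0.007, -3.14, -0.0]
force: [-0.2, 0.5, -1.5]
opening: 23.3
grasp_force: 40.3
```

Run:
```python
from h import *
c=snap("wrist");save(c,"w4.png");np.save("w4.npy",c,allow_pickle=True)
s=arm.get_state();print(s["t"],s["tool_pos"],s["force"],s["opening"],Ro.from_rotvec(s["orientation"]).as_matrix()[:,1])
```

```text
4.425 [488.59037286   9.05891966 235.39168309] [ 0.08112886 -0.32890475 -0.14902073] 22.706307892414962 [-5.19417747e-03  9.99986496e-01 -1.65756664e-04]
```

View pics/w4.png

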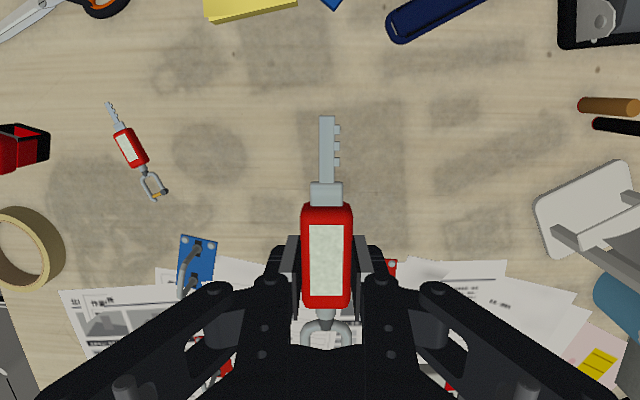

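The anchor at (390,265) is hidden by the gripper. I'll move forward and to the right so it lies beside the tag in view.

>>> {"fn": "drive_tool", "kwargs": {
  "motion": [
    {"dx":3.5,"dy":-2,"dz":1,"rx":0,"ry":0,"rz":0,"gripper":0.1},
    {"dx":7.5,"dy":-4,"dz":1,"rx":0,"ry":0,"rz":0,"gripper":0.1},
    {"dx":7.5,"dy":-4,"dz":1,"rx":0,"ry":0,"rz":0,"gripper":0.1},
    {"dx":7.5,"dy":-4,"dz":1,"rx":0,"ry":0,"rz":0,"gripper":0.1}
  ]
}}

```text
t: 4.92
tool_pos: [563.4, -30.8, 244.9]
orientation: [0.009, -3.139, 0.0]
force: [0.2, 0.5, -0.9]
opening: 23.0
grasp_force: 40.3
```

Run:
```python
from h import *
c=snap("wrist");save(c,"w5.png");np.save("w5.npy",c,allow_pickle=True)
s=arm.get_state();print(s["t"],s["tool_pos"],s["force"],s["opening"],Ro.from_rotvec(s["orientation"]).as_matrix()[:,1])
```

```text
4.975 [563.24460723 -30.45351731 245.1324818 ] [ 0.67753646  0.98636429 -0.52672304] 23.1793791055596 [-6.73107489e-03  9.99977326e-01  2.01721248e-04]
```

View pics/w5.png

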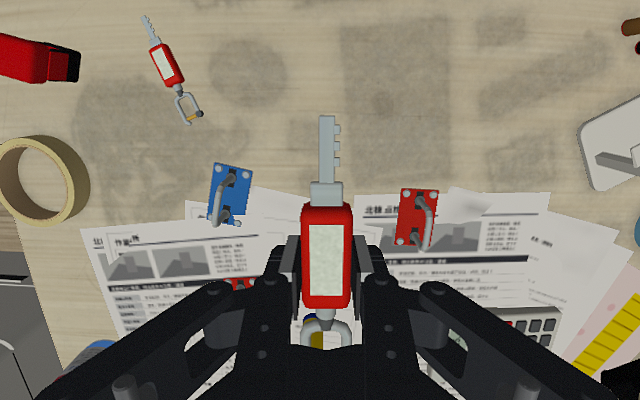

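The red anchor plate spans (397..438, 187..250). The ring's near leg is at about (420,203) and the far leg is toward (430,245).

Run:
```python
from h import *
c=np.load("w5.npy",allow_pickle=True).item()
hsv=cv2.cvtColor(c["f"],cv2.COLOR_RGB2HSV)
m=(((hsv[...,0]<9)|(hsv[...,0]>170))&(hsv[...,1]>120)).astype(np.uint8)
m[:,:392]=0;m[:,445:]=0;m[:180]=0;m[256:]=0
k,l,s,_=cv2.connectedComponentsWithStats(m);m=(np.isin(l,[i for i in range(1,k) if s[i,4]>15])).astype(np.uint8)
pts=np.argwhere(m)[:,::-1]
r=cv2.minAreaRect(onz(c,pts,3)[:,:2].astype(np.float32));print(r);print(cv2.boxPoints(r).round(1))
g=cv2.cvtColor(c["f"],cv2.COLOR_RGB2GRAY)
for y in range(185,254):print(y,"".join("#" if m[y,x] else (" .:-=+*%@O"[min(9,g[y,x]//26)]) for x in range(392,442)))
b=cv2.boxPoints(r);ctr=np.array(r[0])
for u in (-26,-20,-14,14,20,26):
  for z in(3,41):print(u,z,proj(c,[[ctr[0]+u,ctr[1],z]]).round(1))
```

```text
((612.0777587890625, 62.65851593017578), (39.303497314453125, 63.67582702636719), 87.17677307128906)
[[579.3  44.6]
 [642.9  41.5]
 [644.8  80.7]
 [581.2  83.9]]
185 +++++*+++++++++++++++**+++****+*******************
186 +++++*********************************************
187 ++++**********************************************
188 *********=#######---====+++++%*%******************
189 *********######-##################----====++++****
190 ********+####==--#############################-***
191 ********+##=+++*+-######################==--###+**
192 **+*****=##++****+#######......#######=+=+===##+**
193 *+*+****###+******-######.......######=++***+##***
194 %%%%%%%%-##++*****#######......######=++****+-*%%%
195 %%%%%%%@###=+****=#######......######=++****+#*%%%
196 %%%%%%%@####+***=#######.:----:#######=+****+#*%%%
197 %%%%%%%@################:-------######=+***+##*%%%
198 %%%%%%%@###############:---:::--:#######-=####*%%%
199 %%%%%%%@###############-----:::--#############*%%%
200 %%%%%%%@###############------:::-############*%%%%
201 %%%%%%%@###############-------::-############*%%%%
202
[... 2420 characters left out ...]
 -----------=-=--==========--:-++***+==+==---------
247 --------=------==--=---=--=--=++***+++===---------
248 ----==-----=---------=---==--=++**+++==-----------
249 ---=----===-------=-=--=-=+===++*++==-------------
250 -------------------------=++++++++===-------------
251 -------------------------=+*%%**+==-------=-======
252 =========================++*%%%%*+++++++++++++++++
253 +++***********************%%%%%%%*****%**%%%%%%%%%
-26 3 [[417.7 194.1]]
-26 41 [[429.  206.4]]
-20 3 [[417.1 199.6]]
-20 41 [[428.3 212.6]]
-14 3 [[416.6 205.1]]
-14 41 [[427.7 218.7]]
14 3 [[414.2 230. ]]
14 41 [[424.6 246.1]]
20 3 [[413.7 235.2]]
20 41 [[424.  251.8]]
26 3 [[413.2 240.3]]
26 41 [[423.4 257.4]]
```

>>> {"fn": "drive_tool", "kwargs": {
  "motion": [
    {"dx":-4,"dy":4,"dz":0,"rx":0,"ry":0,"rz":-0.055,"gripper":0.1},
    {"dx":-7.1,"dy":8,"dz":-2,"rx":0,"ry":0,"rz":-0.055,"gripper":0.1},
    {"dx":-7.1,"dy":9.85,"dz":-7,"rx":0,"ry":0,"rz":-0.055,"gripper":0.1},
    {"dx":-7.1,"dy":9.85,"dz":-12,"rx":0,"ry":0,"rz":-0.055,"gripper":0.1},
    {"dx":-7.1,"dy":9.85,"dz":-15.5,"rx":0,"ry":0,"rz":-0.055,"gripper":0.1},
    {"dx":-7.1,"dy":9.85,"dz":-16.9,"rx":0,"ry":0,"rz":-0.055,"gripper":0.1},
    {"dx":-7.1,"dy":9.85,"dz":-16.9,"rx":0,"ry":0,"rz":-0.055,"gripper":0.1},
    {"dx":-7.1,"dy":9.85,"dz":-16.9,"rx":0,"ry":0,"rz":-0.055,"gripper":0.1}
  ]
}}

```text
t: 5.98
tool_pos: [493.5, 67.9, 77.7]
orientation: [0.075, 3.14, 0.001]
force: [-0.0, -0.3, -0.3]
opening: 22.9
grasp_force: 43.1
```

Run:
```python
from h import *
f=[]
for i in range(6):
    c=snap("scene");s=arm.get_state();f.append(s["force"])
print(s["t"],s["tool_pos"],np.mean(f,0),np.std(f,0),s["opening"],Ro.from_rotvec(s["orientation"]).as_matrix()[:,1])
np.save("s6.npy",c,allow_pickle=True)
a=c["f"][130:230,210:330,::-1];save(c,"s6.png",[215,140,325,220],7)
# predicted points for tag frame from tool pose
th=-0.049;d=np.array([np.cos(th),np.sin(th),0]);n=np.array([-d[1],d[0],0]);o=np.array(s["tool_pos"])*[1,1,0]
for x,y,z in((26,0,9),(71,11,9),(80,-11,9),(80,0,9)):print((x,y),proj(c,o+d*x+n*y+[0,0,z]).round(1))
L=np.array([592.6,63.9,0])
for z in(3,31):print("leg",z,proj(c,L+[0,0,z]).round(1))
```

```text
6.275 [493.47979782  67.80480185  77.2428875 ] [-0.23948554 -0.13116105 -0.97962942] [0.58934957 0.30884419 0.51860119] 22.470636894916062 [4.76352668e-02 9.98864748e-01 3.10126650e-04]
(26, 0) [[248.9 184.1]]
(71, 11) [[264.4 174.5]]
(80, -11) [[271.9 179. ]]
(80, 0) [[269.8 176.1]]
leg 3 [[277.1 174.8]]
leg 31 [[276.5 166.3]]
```

View pics/s6.png

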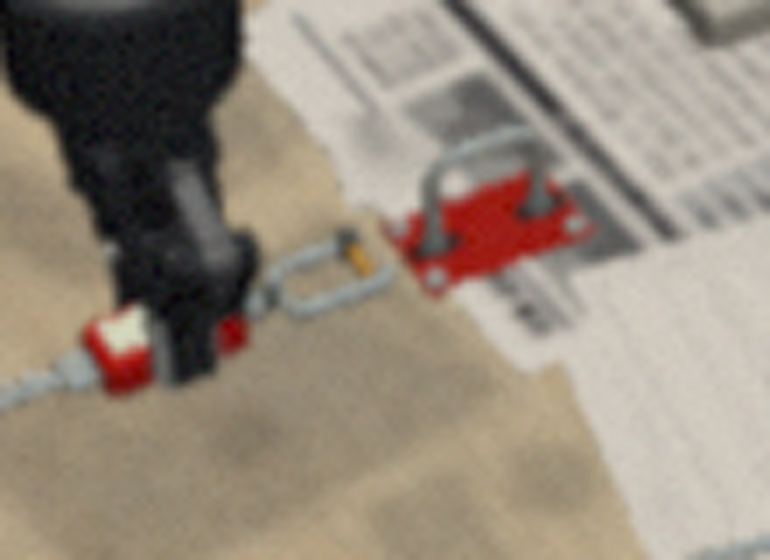

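Alignment checks out: the near leg's foot is at scene (277.1,174.3) and the hook's nose and hinge are at (270.4,179.3) and (264.7,174.3), within about 1 px of prediction. The gate is about 22 mm from contact, so I'll push in along the anchor's axis in small steps.

>>> {"fn": "drive_tool", "kwargs": {
  "motion": [
    {"dx":0.6,"dy":-0.03,"dz":0,"rx":0,"ry":0,"rz":0,"gripper":0.1},
    {"dx":1.2,"dy":-0.06,"dz":0,"rx":0,"ry":0,"rz":0,"gripper":0.1},
    {"dx":1.7,"dy":-0.08,"dz":0,"rx":0,"ry":0,"rz":0,"gripper":0.1},
    {"dx":2.0,"dy":-0.1,"dz":0,"rx":0,"ry":0,"rz":0,"gripper":0.1},
    {"dx":2.2,"dy":-0.11,"dz":0,"rx":0,"ry":0,"rz":0,"gripper":0.1},
    {"dx":2.4,"dy":-0.12,"dz":0,"rx":0,"ry":0,"rz":0,"gripper":0.1},
    {"dx":2.6,"dy":-0.13,"dz":0,"rx":0,"ry":0,"rz":0,"gripper":0.1},
    {"dx":2.6,"dy":-0.13,"dz":0,"rx":0,"ry":0,"rz":0,"gripper":0.1}
  ]
}}

```text
t: 7.28
tool_pos: [518.5, 66.5, 76.6]
orientation: [-0.075, -3.139, -0.0]
force: [-4.5, 1.1, -0.7]
opening: 23.4
grasp_force: 43.3
```

>>> {"fn": "drive_tool", "kwargs": {
  "motion": [
    {"dx":0.15,"dy":-0.01,"dz":0,"rx":0,"ry":0,"rz":0,"gripper":0.1},
    {"dx":0.3,"dy":-0.015,"dz":0,"rx":0,"ry":0,"rz":0,"gripper":0.1},
    {"dx":0.3,"dy":-0.015,"dz":0,"rx":0,"ry":0,"rz":0,"gripper":0.1}
  ]
}}

```text
t: 7.65
tool_pos: [521.2, 66.6, 76.5]
orientation: [-0.074, -3.138, -0.0]
force: [-4.9, 1.3, -0.3]
opening: 22.6
grasp_force: 43.2
```

>>> {"fn": "drive_tool", "kwargs": {
  "motion": [
    {"dx":0.2,"dy":-0.01,"dz":0,"rx":0,"ry":0,"rz":0,"gripper":0.1},
    {"dx":0.4,"dy":-0.02,"dz":0,"rx":0,"ry":0,"rz":0,"gripper":0.1},
    {"dx":0.6,"dy":-0.03,"dz":0,"rx":0,"ry":0,"rz":0,"gripper":0.1},
    {"dx":0.8,"dy":-0.04,"dz":0,"rx":0,"ry":0,"rz":0,"gripper":0.1},
    {"dx":0.8,"dy":-0.04,"dz":0,"rx":0,"ry":0,"rz":0,"gripper":0.1}
  ]
}}

```text
t: 8.28
tool_pos: [529.9, 67.0, 76.6]
orientation: [-0.072, -3.14, -0.002]
force: [-3.4, 3.8, -1.9]
opening: 22.8
grasp_force: 43.0
```

>>> {"fn": "drive_tool", "kwargs": {
  "motion": [
    {"dx":0.2,"dy":-0.01,"dz":0,"rx":0,"ry":0,"rz":0,"gripper":0.1},
    {"dx":0.4,"dy":-0.02,"dz":0,"rx":0,"ry":0,"rz":0,"gripper":0.1},
    {"dx":0.6,"dy":-0.03,"dz":0,"rx":0,"ry":0,"rz":0,"gripper":0.1},
    {"dx":0.6,"dy":-0.03,"dz":0,"rx":0,"ry":0,"rz":0,"gripper":0.1}
  ]
}}

```text
t: 8.78
tool_pos: [537.2, 66.1, 77.1]
orientation: [0.074, 3.139, 0.001]
force: [0.0, 3.9, -3.2]
opening: 23.2
grasp_force: 42.9
```

>>> {"fn": "drive_tool", "kwargs": {
  "motion": [
    {"dx":0.15,"dy":-0.01,"dz":0,"rx":0,"ry":0,"rz":0,"gripper":0.1},
    {"dx":0.3,"dy":-0.015,"dz":0,"rx":0,"ry":0,"rz":0,"gripper":0.1},
    {"dx":0.3,"dy":-0.015,"dz":0,"rx":0,"ry":0,"rz":0,"gripper":0.1}
  ]
}}

```text
t: 9.15
tool_pos: [540.5, 65.5, 77.2]
orientation: [0.075, 3.138, 0.0]
force: [2.6, 4.4, -2.0]
opening: 22.9
grasp_force: 43.0
```

>>> {"fn": "drive_tool", "kwargs": {
  "motion": [
    {"dx":0.1,"dy":-0.005,"dz":0,"rx":0,"ry":0,"rz":0,"gripper":0.1},
    {"dx":0.2,"dy":-0.01,"dz":0,"rx":0,"ry":0,"rz":0,"gripper":0.1},
    {"dx":0.2,"dy":-0.01,"dz":0,"rx":0,"ry":0,"rz":0,"gripper":0.1}
  ]
}}

```text
t: 9.52
tool_pos: [541.2, 64.2, 76.9]
orientation: [-0.077, -3.14, 0.002]
force: [0.1, -0.6, -1.2]
opening: 22.8
grasp_force: 43.1
```

The force dropped to zero, so the gate has snapped shut. Next I'll back off to find the gate from the inside.

>>> {"fn": "drive_tool", "kwargs": {
  "motion": [
    {"dx":-0.4,"dy":0.02,"dz":0,"rx":0,"ry":0,"rz":0,"gripper":0.1},
    {"dx":-0.8,"dy":0.04,"dz":0,"rx":0,"ry":0,"rz":0,"gripper":0.1},
    {"dx":-1.1,"dy":0.055,"dz":0,"rx":0,"ry":0,"rz":0,"gripper":0.1},
    {"dx":-1.25,"dy":0.06,"dz":0,"rx":0,"ry":0,"rz":0,"gripper":0.1},
    {"dx":-1.25,"dy":0.06,"dz":0,"rx":0,"ry":0,"rz":0,"gripper":0.1}
  ]
}}

```text
t: 10.15
tool_pos: [528.8, 65.9, 76.9]
orientation: [0.075, 3.141, 0.0]
force: [0.3, 0.3, 0.2]
opening: 23.2
grasp_force: 43.1
```

>>> {"fn": "drive_tool", "kwargs": {
  "motion": [
    {"dx":-0.1,"dy":0.005,"dz":0,"rx":0,"ry":0,"rz":0,"gripper":0.1},
    {"dx":-0.15,"dy":0.01,"dz":0,"rx":0,"ry":0,"rz":0,"gripper":0.1},
    {"dx":-0.15,"dy":0.01,"dz":0,"rx":0,"ry":0,"rz":0,"gripper":0.1}
  ]
}}

```text
t: 10.52
tool_pos: [527.3, 66.0, 76.9]
orientation: [-0.075, -3.141, -0.0]
force: [0.0, 1.0, -0.8]
opening: 22.6
grasp_force: 43.1
```

>>> {"fn": "drive_tool", "kwargs": {
  "motion": [
    {"dx":-0.1,"dy":0.005,"dz":0,"rx":0,"ry":0,"rz":0,"gripper":0.1},
    {"dx":-0.1,"dy":0.005,"dz":0,"rx":0,"ry":0,"rz":0,"gripper":0.1}
  ]
}}

```text
t: 10.78
tool_pos: [526.7, 66.0, 77.0]
orientation: [0.075, 3.14, 0.0]
force: [1.5, 0.6, -2.1]
opening: 22.9
grasp_force: 43.1
```

>>> {"fn": "drive_tool", "kwargs": {
  "motion": [
    {"dx":-0.1,"dy":0.005,"dz":0,"rx":0,"ry":0,"rz":0,"gripper":0.1},
    {"dx":-0.1,"dy":0.005,"dz":0,"rx":0,"ry":0,"rz":0,"gripper":0.1}
  ]
}}

```text
t: 11.02
tool_pos: [526.3, 66.0, 77.2]
orientation: [0.075, 3.139, 0.0]
force: [5.3, -0.4, -2.4]
opening: 22.8
grasp_force: 42.9
```

>>> {"fn": "drive_tool", "kwargs": {
  "motion": [
    {"dx":-0.06,"dy":0.003,"dz":0,"rx":0,"ry":0,"rz":0,"gripper":0.1},
    {"dx":-0.12,"dy":0.006,"dz":0,"rx":0,"ry":0,"rz":0,"gripper":0.1},
    {"dx":-0.12,"dy":0.006,"dz":0,"rx":0,"ry":0,"rz":0,"gripper":0.1}
  ]
}}

```text
t: 11.4
tool_pos: [525.9, 66.1, 77.4]
orientation: [0.075, 3.137, 0.0]
force: [7.6, -1.2, -3.9]
opening: 22.2
grasp_force: 42.7
```

>>> {"fn": "drive_tool", "kwargs": {
  "motion": [
    {"dx":-0.06,"dy":0.003,"dz":0,"rx":0,"ry":0,"rz":0,"gripper":0.1},
    {"dx":-0.06,"dy":0.003,"dz":0,"rx":0,"ry":0,"rz":0,"gripper":0.1},
    {"dx":-0.06,"dy":0.003,"dz":0,"rx":0,"ry":0,"rz":0,"gripper":0.1},
    {"dx":-0.06,"dy":0.003,"dz":0,"rx":0,"ry":0,"rz":0,"gripper":0.1}
  ]
}}

```text
t: 11.9
tool_pos: [525.8, 66.1, 77.5]
orientation: [0.075, 3.136, 0.0]
force: [7.7, -0.9, -4.8]
opening: 22.8
grasp_force: 42.6
```

>>> {"fn": "drive_tool", "kwargs": {
  "motion": [
    {"dx":-0.05,"dy":0.002,"dz":-0.05,"rx":0,"ry":0,"rz":0,"gripper":0.1},
    {"dx":-0.08,"dy":0.004,"dz":-0.05,"rx":0,"ry":0,"rz":0,"gripper":0.1},
    {"dx":-0.08,"dy":0.004,"dz":-0.05,"rx":0,"ry":0,"rz":0,"gripper":0.1},
    {"dx":-0.08,"dy":0.004,"dz":-0.05,"rx":0,"ry":0,"rz":0,"gripper":0.1}
  ]
}}

```text
t: 12.4
tool_pos: [525.6, 66.1, 77.2]
orientation: [0.076, 3.134, 0.0]
force: [9.9, 0.0, -3.6]
opening: 22.6
grasp_force: 42.7
```

Run:
```python
from h import *
f=[]
for i in range(6):
    arm.snapshot("side");s=arm.get_state();f.append(s["force"])
print(s["t"],s["tool_pos"],np.mean(f,0),s["moment"])
```

```text
12.7 [525.62060649  66.10313574  77.21606568] [10.44782529 -0.37553451 -4.39017143] [-0.10172781 -2.0933342  -0.05429806]
```

The tug held a steady 10.4 N or so. I'll relax forward, settle the tag on the desk and release.

>>> {"fn": "drive_tool", "kwargs": {
  "motion": [
    {"dx":0.4,"dy":-0.02,"dz":0,"rx":0,"ry":0,"rz":0,"gripper":0.1},
    {"dx":0.8,"dy":-0.04,"dz":0,"rx":0,"ry":0,"rz":0,"gripper":0.1},
    {"dx":0.8,"dy":-0.04,"dz":-0.04,"rx":0,"ry":0,"rz":0,"gripper":0.1},
    {"dx":0.8,"dy":-0.04,"dz":-0.04,"rx":0,"ry":0,"rz":0,"gripper":0.1}
  ]
}}

```text
t: 13.2
tool_pos: [530.2, 65.8, 75.7]
orientation: [-0.075, -3.139, 0.0]
force: [-0.3, 0.6, -0.8]
opening: 22.8
grasp_force: 43.1
```

>>> {"fn": "drive_tool", "kwargs": {
  "motion": [
    {"dx":0,"dy":0,"dz":-0.05,"rx":0,"ry":0,"rz":0,"gripper":0.1},
    {"dx":0,"dy":0,"dz":-0.05,"rx":0,"ry":0,"rz":0,"gripper":0.1}
  ]
}}

```text
t: 13.45
tool_pos: [530.5, 65.8, 75.5]
orientation: [-0.075, -3.14, -0.0]
force: [0.6, 0.1, -1.0]
opening: 22.8
grasp_force: 43.1
```

Close enough to the desk. Release with the fingers still, then rise straight up.

>>> {"fn": "drive_tool", "kwargs": {
  "motion": [
    {"dx":0,"dy":0,"dz":0,"rx":0,"ry":0,"rz":0,"gripper":0.35},
    {"dx":0,"dy":0,"dz":0,"rx":0,"ry":0,"rz":0,"gripper":0.5},
    {"dx":0,"dy":0,"dz":0,"rx":0,"ry":0,"rz":0,"gripper":0.6},
    {"dx":0,"dy":0,"dz":0,"rx":0,"ry":0,"rz":0,"gripper":0.6},
    {"dx":0,"dy":0,"dz":2,"rx":0,"ry":0,"rz":0,"gripper":0.6},
    {"dx":0,"dy":0,"dz":7,"rx":0,"ry":0,"rz":0,"gripper":0.6},
    {"dx":-4,"dy":0,"dz":13,"rx":0,"ry":0,"rz":0,"gripper":0.6},
    {"dx":-9,"dy":0,"dz":19,"rx":0,"ry":0,"rz":0,"gripper":0.6},
    {"dx":-9,"dy":0,"dz":19,"rx":0,"ry":0,"rz":0,"gripper":0.6},
    {"dx":-9,"dy":0,"dz":19,"rx":0,"ry":0,"rz":0,"gripper":0.6}
  ]
}}

```text
t: 14.7
tool_pos: [440.6, 66.1, 267.0]
orientation: [0.074, 3.138, 0.004]
force: [0.3, 0.3, 0.2]
opening: 51.1
grasp_force: 0.0
```

Run:
```python
from h import *
s=arm.get_state();print(s["t"],s["tool_pos"],s["force"])
c=snap("scene");save(c,"s7.png",[215,140,325,220],7)
f=c["f"];hsv=cv2.cvtColor(f,cv2.COLOR_RGB2HSV)
m=(((hsv[...,0]<8)|(hsv[...,0]>172))&(hsv[...,1]>140)&(hsv[...,2]>80)).astype(np.uint8)
k,l,st,ce=cv2.connectedComponentsWithStats(m)
for i in range(1,k):
    if st[i,4]>60: print(ce[i].round(1),st[i,4])
b=((hsv[...,0]>10)&(hsv[...,0]<24)&(hsv[...,1]>150)&(hsv[...,2]>120)).astype(np.uint8)[150:200,240:300]
print("brass",np.argwhere(b).mean(0)[::-1]+[240,150] if b.any() else None,b.sum())
th=-0.049;d=np.array([np.cos(th),np.sin(th),0]);n=np.array([-d[1],d[0],0]);o=np.array([530.5,65.8,0])
for x,y,z in((0,0,18),(26,12,18),(26,-12,18),(-26,-12,18),(71,3,9),(80,-11,9)):print((x,y,z),proj(c,o+d*x+n*y+[0,0,z]).round(1))
```

```text
14.7 [440.58182498  66.11468197 267.03337636] [0.31967216 0.3243439  0.16386897]
[240.    8.4] 268
[287.6 171.8] 113
[254.2 184.1] 128
[366.6 205.4] 205
[461.  232.5] 104
[305.9 302.2] 517
brass [280.3 171.8] 10
(0, 0, 18) [[252.9 179.7]]
(26, 12, 18) [[260.9 172.7]]
(26, -12, 18) [[265.4 179. ]]
(-26, -12, 18) [[244.8 186.9]]
(71, 3, 9) [[280.  171.3]]
(80, -11, 9) [[286.  173.6]]
```

Run:
```python
from h import *
c=snap("scene");f=c["f"];hsv=cv2.cvtColor(f,cv2.COLOR_RGB2HSV)
m=(((hsv[...,0]<8)|(hsv[...,0]>172))&(hsv[...,1]>110)&(hsv[...,2]>60))
print("red box",[ (np.argwhere(m[165:205,235:270])[:,i].min()+o,np.argwhere(m[165:205,235:270])[:,i].max()+o) for i,o in((1,235),(0,165))])
th=-0.049
def box(z0,pitch=0,roll=0):
    R=Ro.from_euler("zyx",[th,pitch,roll]).as_matrix()
    P=np.array([[x,y,z] for x in(-26,26) for y in(-12,12) for z in(0,18)])@R.T+[530.5,65.8,0]
    P[:,2]+=z0-P[:,2].min(); p=proj(c,P); return p.min(0).round(1),p.max(0).round(1)
for a in((0,),(5,),(0,.15),(0,-.15),(0,0,.2)):print(a,box(*a))
g=cv2.cvtColor(f,cv2.COLOR_RGB2GRAY)
b=((hsv[...,0]>10)&(hsv[...,0]<24)&(hsv[...,1]>150)&(hsv[...,2]>120))
for y in range(160,196):print(y,"".join("#" if m[y,x] else ("$" if b[y,x] else " .:-=+*%@O"[min(9,g[y,x]//26)]) for x in range(232,298)))
```

```text
red box [(np.int64(242), np.int64(264)), (np.int64(175), np.int64(190))]
(0,) (array([240.5, 172.7]), array([265.9, 192.3]))
(5,) (array([240.2, 171.2]), array([265.7, 190.8]))
(0, 0.15) (array([241. , 172.4]), array([266.3, 189.9]))
(0, -0.15) (array([239.5, 170.8]), array([265.5, 192.3]))
(0, 0, 0.2) (array([241. , 172.3]), array([266.1, 192.1]))
160 +++++++++++++++++++++++++****%%%%%**++****%%**+=++++++===--==+**+=
161 +++++++++++++++++++++++++*****%%%%*********%%*+++*++====----==+**+
162 ++++++++++++++++++++++++******%%%%*********%**++++========---==+**
163 ***+++++++++++++++++++++*******%%%%*****%%**++++++=++++++=---=++*%
164 ****++*++++++++++++++++********%%%%%%%%%%%%*+=+**++++++++=---=***%
165 ********++++++++++++*+**********%%%%%%%%%%*+==*%%*++++=####--=***+
166 **********++++++++**************%%%%%%%%%%*+==*%%*+=#######--#====
167 ***********++++++***************%%%%%%%%%%*=-=+**+=########--##---
168 *************+++****************%%%%%%%%%%%=--===#########:---:#--
169 ++***********************************%%%%%%+----##########:---###-
170 +++*************************++*****
[... 1106 characters left out ...]
+++**+-################-===+++++++++++++++++***%%%%%*+==+*+*%
187 +++++=++**+=##############-==++++++++++++++++++++***%%%%%%*+++***%
188 ++***+++**++-##########-===+++++++++++++++++++++++***%%%%%%***%%%%
189 +++***+++++=-########-==++++++++++++++++++++++++++****%%%%%%%%%%%%
190 +++*++======-#####-====+++++++++++++++++++++++++++++***%%%%%%%%%%%
191 +++++==+++=+=---===+++++++++++++++++++++++++++++++++++**%%%%%%%%%%
192 +==++++++++++===++++++++++++++++++++++++++=++++++++++****%%%****%%
193 +=++++++=+++++++++++++++++++++++++++++++++++++++++++++*+********%%
194 +++++++++++++++++++++++++++++++++++++++++++++++++++++++**********%
195 ++++++++++++++++++++++++++++++++++++++++++=++++++++++++**********%
```

The tag's outline matches a flat block on the desk, and the brass gate lies shut beyond the near leg, which is inside the hook. Handing in.

```bash
python3 -c "
from rig import arm
print(arm.finish_job())"
```

```text
the job is handed in; nothing more can be done
None
```

The red key tag is hooked on the near leg of the leftmost red anchor with its gate snapped shut behind the leg. The gate held a tug of about 10 N, and the tag was released lying flat (judged from the final scene image, not a close-up). The job was handed in at about 15 s, with measured forces on the ring below about 12 N.

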